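Tip a shelf bracket onto its short leg and square it to the batten

ROBOT

A 6-joint arm with a two-finger parallel gripper is mounted at the origin on the work surface. World frame = base frame: x ahead of the robot, y to its left, z up, the work surface at z = 0. Lengths are in mm, angles in rad, forces in N, time in s.
With the tool pointing down it reaches from about 350 to 975 mm from the base axis. Payload 7.1 kg.
Tool frame: the origin (TCP) lies between the finger pads; the fingertips stand 25 mm ahead of it and the grasp point (between the pads) lies 6 mm ahead of it (tips_ahead is the distance from the TCP to the fingertips, in mm); z points along the fingers, x is the direction in which the jaws open and shut, and the axes are right-handed (so a half turn about z gives the same grasp; the last joint's range is limited). The gripper opens to 88 mm and grips with 3 to 60 N. Pads are 20 mm wide; open, the fingers measure 115 mm over their backs; the gripper's body (75 mm by 178 mm) begins 61 mm behind the grasp point.
Start: joints at [-1.353, 0.423, 1.63, -0, 1.089, -0.019], TCP at [146.64, -607.537, 247.675] pointing down, gripper open.
Joint ranges: [-3, 3], [-0.9, 2.11], [0.09, 2.58], [-1.31, 4.45], [0.11, 2.69], [-2.54, 2.54]. Speed limits (rad/s): [2.39, 2.39, 3.01, 3.14, 3.14, 3.14].

INTERFACE

Orientations are given as a unit quaternion [x, y, z, w].
In Python, from cell import get_obs, get_image, camera_params, finish_job, tips_ahead gives the robot as it stands.
- The arm moves only by the tool arm_command, never from a script. Its argument "commands" is a list of rows, each an object with "twist": the turn, a rotation vector about the world's x, y, z in rad, a list of three; "delta_pos": the shift along the world's x, y, z in mm, a list of three; "jaw": the finger opening in mm, from 0 to 87.8. A call has 1 to 5 rows; each row is the pose to reach, as a shift and turn from the pose measured when the call began; what a row does not reach only later rows make up. A row lasts 1/8 s, in which the tool goes at most 62.5 mm and 10.7 degrees, less where a joint would pass 70% of its speed; a pose out of reach is approached as far as the arm can. A call with a gripper value outside its range is refused whole. The fingers move at their own pace and stop on an object; "squeeze" is the grip in N (left out, the last holds). Time passes only in rows, so rows that repeat a pose let the fingers close. It gives the time, the measured TCP pose, the force and the opening at its end, in the units of the state.
- get_obs(): the state, without advancing time (a new reading comes with each control period).
- get_image(name): name is "scene" or "top" or "wrist"; returns the picture (384x512x3 uint8, red, green, blue); there is no depth.
- camera_params(name): a dict with "camera_matrix" (3x3 intrinsics, pixels), "origin" and "attitude" of the camera in the world. Camera axes: x right, y up, looking along -z (the intrinsics and any distortion apply to the point x, -y, -z); pixel columns grow to the right and rows downward; lengths in mm; the calibration is good to about 2 mm. A picture is of the moment at which its call begins: read the wrist's pose just before it. camera_params takes no time and is no camera call; for the wrist camera it gives the pose at the moment of the call.
- finish_job(): hands the job in, once; it reports no verdict.
The state is a dict: "clock": time; "joint_pos": joint angles; "qd": joint speeds; "joint_efforts": joint torques, N m; "position": TCP position; "tcp_rot": TCP orientation; "ft_force": force on the tool from outside, world axes, zero at the start; "moment": the same for the moment, N m; "grip_width": finger opening in mm.
Only numpy, scipy, OpenCV 4.12 (cv2) and the standard library are available. Lean on these libraries where they do the work, as an engineer would, in place of code of your own. Each camera call takes 0.05 s, during which the arm holds its last target. There are 200 camera calls.

TASK

The long leg's underside is next to be painted: roll the wooden L-shaped bracket over on its corner, keeping that corner down on the board rather than picking the bracket up, and let it down gently until it stands on its short leg with the long leg upright. Then push it firmly along the board until the end of the short leg sits flush and square against the batten, and let go. Leave the lidded pots, the loose brush and the wooden disc where they are.

Things in the scene. Friction and masses are not known exactly. Their poses are not given: they have to be found in the camera images.
- bracket: Loose L-shaped shelf bracket of plain light wood, 0.14 to 0.28 kg, first lying on its long leg. Outside lengths from the corner (mm): long leg 160, short leg 110; 50 wide, 18 thick. Origin on the outer corner edge, mid-width; x along the long leg, z along the short leg, y across. Outer faces: z = 0 and x = 0. Centre of mass at x 52, z 29. A strut 20 wide braces the inner corner, to 60 along each leg
- bracket_grip (a point): centre of the long leg's section, 20 mm from its free end (x 140, y 0, z 9 mm in the bracket's frame), axes as the bracket's. At first the end overhangs the board's edge by 45 to 80 mm, 30 mm above the table, and can be gripped across its 50 mm width
- toe_a (a point): corner of the free end of the short leg, on its outer face (x 0, y 25, z 110 mm in the bracket's frame)
- toe_b (a point): the other corner of that edge (x 0, y -25, z 110 mm in the bracket's frame)
- batten_face (a point): middle of the straight batten's face towards the bracket, at the height of the board's top. x points level from the batten over the board to the overhung edge; y along the batten, z up. The fixed board is 30 mm thick; its top reaches 235 mm from here along x and 125 mm either way along y
- batten: straight dark wooden batten fixed on the board, 20 mm thick, 160 mm long, 25 mm high above the board's top; origin at the middle of its underside, 10 mm behind its face; axes as those of batten_face. It does not move
- pot_a: metal pot with a knobbed lid, 54 mm across, 66 mm high, standing on the board beside the bracket. Origin at the centre of its underside
- pot_b: terracotta pot of the same shape, 54 mm across, 66 mm high, standing on the board on the other side of the bracket. Origin at the centre of its underside
- pot_c: larger dark wooden pot with a knobbed lid, 70 mm across, 79 mm high, on the table. Origin at the centre of its underside
- wheel_blank_center (a point): flat wooden disc, 150 mm across, 14 mm thick, lying on the table. Origin at its centre
- brush: loose brush, 200 mm long, lying on the table, its length along its own x

How it is judged (in metres and radians):
On the way:
1. the bracket, standing on its short leg, is pressed against the batten with more than 2 N (angle between bracket's own x axis and vertical below 0.06 rad and contact force between bracket and batten above 2 N), for 0.1 s.
At the end, for the whole second after the job is handed in: the bracket is at rest on the board on its short leg, its long leg upright within 0.06 rad, both corners of the short leg's end within 4 mm of the batten's face and between the batten's ends (angle between bracket's own x axis and vertical below 0.06 rad and height (world z) of bracket below 0.036 m and x of toe_a in the frame of batten_face between -0.004 and 0.004 m and x of toe_b in the frame of batten_face between -0.004 and 0.004 m and y of toe_a in the frame of batten_face between -0.08 and 0.08 m and y of toe_b in the frame of batten_face between -0.08 and 0.08 m and linear speed of bracket below 0.01 m/s); the robot touches nothing.
It fails at once if the bracket's outer corner is lifted more than 15 mm off the board (height (world z) of bracket above 0.045 m).
It fails at once if the bracket slams over or falls (turns faster than 4 rad/s) (angular speed of bracket above 4 rad/s).
It fails at once if one of the lidded pots, the loose brush or the wooden disc is shifted by more than 25 mm (distance of any of pot_a, pot_b, pot_c, wheel_blank_center, brush from where it was at the start of the episode above 0.025 m).
It also fails if it takes over 64 s, if anything falls off the work surface, if the arm or the gripper's body presses on something with over 40 N, if the wrist force passes 120 N, or if a joint passes its speed limit or range.

## Working session

There is one attempt and no reset: what is moved stays moved. The work goes in short steps, Python scripts to look and compute and a tool call to move; the robot and the scene stay as the last step left them, time stands still between calls to the robot, and variables do not carry over. Pictures are saved under pics/ and viewed, about 8 in all and at most 12, crops included, and the job is handed in when it is done.

Besides the shell and the picture viewer there is one more tool, called after "Emit:" as name(argument=value, ...), one argument or row to a line, values as JSON. arm_command: Moves the arm, as the interface text tells. Its arguments: {"type":"object","properties":{"commands":{"type":"array","items":{"type":"object","properties":{"twist":{"type":"array","items":{"type":"number"}},"delta_pos":{"type":"array","items":{"type":"number"}},"jaw":{"type":"number"}}}},"squeeze":{"type":"number"}},"required":["commands"]}

```bash
mkdir -p pics; ls
python3 - <<'E'
from cell import *
import cv2,numpy as np
print(get_obs())
a=get_image("scene");b=get_image("top")
for n,i in(("scene",a),("top",b)):
    cv2.imwrite(f"pics/{n}0.png",i[:,:,::-1]); p=camera_params(n);print(n,p)
E
```

```text
pics
{'clock': 0.0, 'joint_pos': array([-1.35299333e+00,  4.23848607e-01,  1.63068615e+00, -1.02793624e-05,
        1.08862854e+00, -1.90024847e-02]), 'qd': array([-0.00068582,  0.00045726, -0.00025031, -0.00019767,  0.00106352,
       -0.0002015 ]), 'joint_efforts': array([-2.10497703e-03, -5.44632375e+01, -2.73666698e+01,  6.40874240e-02,
        2.27860693e-02, -1.02345712e-04]), 'position': array([ 146.53097877, -607.03742735,  246.89834454]), 'tcp_rot': array([ 7.85685159e-01, -6.18626070e-01, -6.10556123e-04, -4.93937000e-04]), 'ft_force': array([-0.11740201,  0.62506994,  0.03401567]), 'moment': array([ 0.01939157, -0.01455391,  0.0091982 ]), 'grip_width': 88.08099079342477}
scene {'camera_matrix': array([[372.69176661,   0.        , 262.97542098],
       [  0.        , 372.69176661, 197.29228216],
       [  0.        ,   0.        ,   1.        ]]), 'origin': array([1095.56843811, -559.71710075,  763.81830104]), 'attitude': array([0.3930367 , 0.16008359, 0.35276245, 0.83393888])}
top {'camera_matrix': array([[434.15520453,   0.        , 255.42214096],
       [  0.        , 434.15520453, 193.1409273 ],
       [  0.        ,   0.        ,   1.        ]]), 'origin': array([ 442.92535063,   19.23471679, 1315.14445266]), 'attitude': array([-0.03177641,  0.0378709 ,  0.71468323, -0.69769903])}
```

View pics/scene0.png

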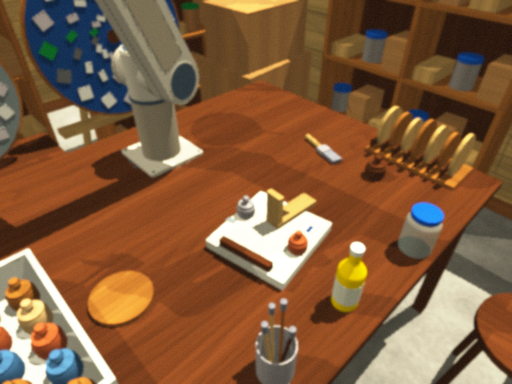

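View pics/top0.png

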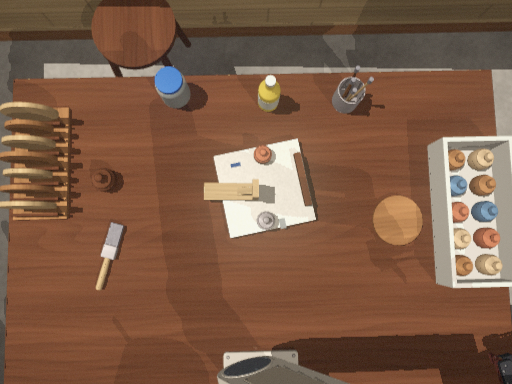

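```bash
cat > h.py <<'E'
from cell import *
import cv2,numpy as np
from scipy.spatial.transform import Rotation as R
def px2w(name,uv,z,p=None):
    p=p or camera_params(name);K=p["camera_matrix"];o=np.array(p["origin"])
    d=np.linalg.solve(K,[uv[0],uv[1],1.]);d=R.from_quat(p["attitude"]).apply([d[0],-d[1],-d[2]])
    return o+d*(z-o[2])/d[2]
def w2px(name,X,p=None):
    p=p or camera_params(name);c=R.from_quat(p["attitude"]).inv().apply(np.array(X)-p["origin"])
    q=p["camera_matrix"]@[c[0],-c[1],-c[2]];return q[:2]/q[2]
E
python3 - <<'E'
from h import *
i=cv2.imread("pics/top0.png")[130:245,195:325]
cv2.imwrite("pics/topc.png",cv2.resize(i,None,fx=5,fy=5,interpolation=cv2.INTER_CUBIC))
for n,uv,z in [("bl",(215,155),30),("tl... ",(297,140),30),("br",(315,220),30),("bl2",(231,236),30)]: print(n,px2w("top",uv,z))
E
```

```text
bl [687.59554905 124.96508218  30.        ]
tl...  [ 727.72720653 -122.59256147   30.        ]
br [ 485.7998959  -167.73883122   30.        ]
bl2 [444.75016844  81.5829333   30.        ]
```

View pics/topc.png

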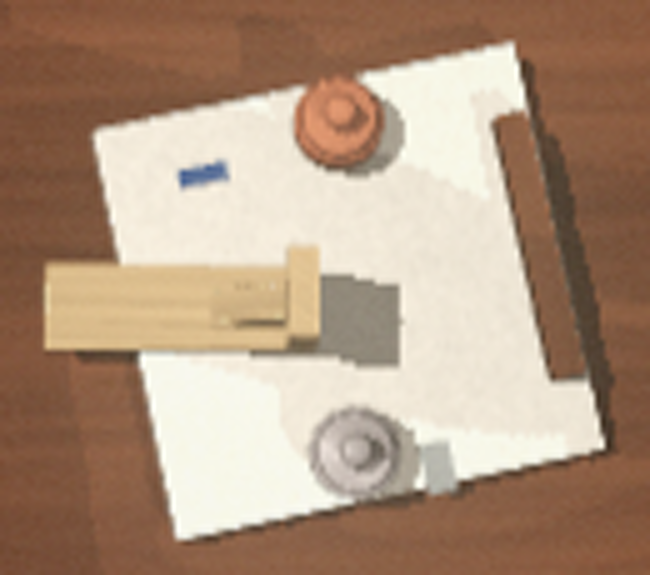

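```bash
cat >> h.py <<'E'
def c2w(c,z): return px2w("top",((c[0]+.5)/5-.5+195,(c[1]+.5)/5-.5+130),z)
E
python3 - <<'E'
from h import *
np.set_printoptions(precision=1,suppress=True)
B=[c2w(c,30)[:2] for c in [(95,130),(515,42),(605,450),(177,540)]]
print("board",B,[np.linalg.norm(B[i]-B[i-1]) for i in range(4)])
for c in [(493,118),(551,382)]:print("batL",c2w(c,30),c2w(c,55))
for c in [(527,110),(586,377)]:print("batR",c2w(c,55))
for c in [(45,263),(45,350)]:print("end",c2w(c,48),c2w(c,30))
for c in [(288,246),(319,246),(319,337),(288,340)]:print("short",c2w(c,140))
print("pota",c2w((358,452),30+60),"potb",c2w((342,110),90))
d=B[0]-B[3];yb=d/np.linalg.norm(d);print("yb angle",np.degrees(np.arctan2(*yb[::-1])), np.degrees(np.arctan2(*(B[1]-B[2])[::-1])),np.degrees(np.arctan2(*(B[0]-B[1])[::-1])-np.pi/2),np.degrees(np.arctan2(*(B[3]-B[2])[::-1])-np.pi/2))
E
```

```text
board [array([685.9, 129.2]), array([ 733.8, -124.6]), array([ 486.9, -169.6]), array([440.1,  84.6])] [np.float64(249.74269420759538), np.float64(258.28566268483377), np.float64(250.93626798693734), np.float64(258.4470136210171)]
batL [ 687.7 -109.8   30. ] [ 682.9 -107.3   55. ]
batL [ 528. -139.   30.] [ 526.4 -135.9   55. ]
batR [ 687.2 -127.5   55. ]
batR [ 528.8 -156.4   55. ]
end [603.9 158.2  48. ] [606.2 160.2  30. ]
end [552.7 158.8  48. ] [554.2 160.8  30. ]
short [598.5  15.5 140. ]
short [598.1  -1.4 140. ]
short [548.2  -0.2 140. ]
short [547.   16.7 140. ]
pota [487.1 -21.3  90. ] potb [682.9 -17.4  90. ]
yb angle 10.281089400224193 10.319285029276479 10.698263135005423 10.433405122457694
```

Emit:
arm_command(
  commands=[
    {"delta_pos": [29,50,0],"twist": [0,0,0.087],"jaw": 87},
    {"delta_pos": [57,100,0],"twist": [0,0,0.174],"jaw": 87},
    {"delta_pos": [86,150,0],"twist": [0,0,0.262],"jaw": 87},
    {"delta_pos": [115,200,0],"twist": [0,0,0.349],"jaw": 87},
    {"delta_pos": [143,250,0],"twist": [0,0,0.436],"jaw": 87},
  ],
)

```text
clock: 0.72
position: [290.1, -355.4, 246.9]
tcp_rot: [0.901, -0.433, -0.001, -0.0]
ft_force: [2.1, 0.3, 0.5]
grip_width: 87.0
```

Emit:
arm_command(
  commands=[
    {"delta_pos": [29,50,0],"twist": [0,0,0.087],"jaw": 87},
    {"delta_pos": [57,100,0],"twist": [0,0,0.174],"jaw": 87},
    {"delta_pos": [86,150,0],"twist": [0,0,0.262],"jaw": 87},
    {"delta_pos": [115,200,0],"twist": [0,0,0.349],"jaw": 87},
    {"delta_pos": [143,250,0],"twist": [0,0,0.436],"jaw": 87},
  ],
)

```text
clock: 1.35
position: [433.7, -103.6, 246.9]
tcp_rot: [0.974, -0.226, -0.001, -0.0]
ft_force: [0.6, -0.6, 0.2]
grip_width: 87.4
```

Emit:
arm_command(
  commands=[
    {"delta_pos": [29,49,0],"twist": [0,0,0.087],"jaw": 87},
    {"delta_pos": [57,98,0],"twist": [0,0,0.174],"jaw": 87},
    {"delta_pos": [86,147,0],"twist": [0,0,0.262],"jaw": 87},
    {"delta_pos": [115,196,0],"twist": [0,0,0.349],"jaw": 87},
    {"delta_pos": [143,243,0],"twist": [0,0,0.43],"jaw": 87},
  ],
)

```text
clock: 1.98
position: [577.2, 141.3, 246.6]
tcp_rot: [1.0, -0.012, -0.001, 0.0]
ft_force: [0.7, 0.0, -0.2]
grip_width: 86.8
```

Run:
```python
from h import *
np.set_printoptions(precision=3,suppress=True)
o=get_obs();print(o['position'],o['tcp_rot'],o['joint_pos'])
p=camera_params("wrist");print(p);i=get_image("wrist")
cv2.imwrite("pics/wr0.png",i[:,:,::-1])
for X in [(578,159,48),(575,30,30),(573,0,140)]:print(w2px("wrist",X,p))
```

```text
[577.229 141.304 246.573] [ 1.    -0.012 -0.001  0.   ] [0.22  0.38  1.7   0.    1.063 0.243]
{'camera_matrix': array([[318.549,   0.   , 255.842],
       [  0.   , 318.549, 194.516],
       [  0.   ,   0.   ,   1.   ]]), 'origin': array([579.772, 214.083, 383.74 ]), 'attitude': array([-0.135,  0.002, -0.011,  0.991])}
[255.804 160.057]
[255.774 262.25 ]
[254.143 348.584]
```

View pics/wr0.png

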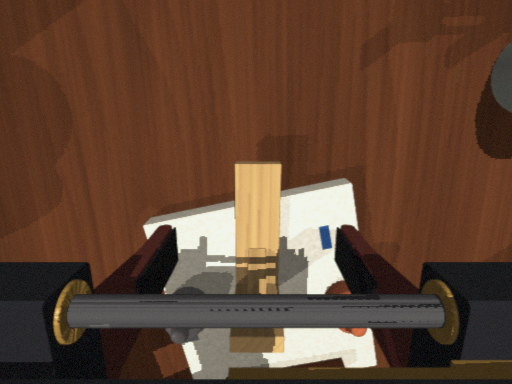

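Run:
```python
from h import *
np.set_printoptions(precision=1,suppress=True)
g=cv2.cvtColor(cv2.imread("pics/wr0.png"),cv2.COLOR_BGR2HSV)
for r in (160,162,164,170,180,230):print(r,[(c,*g[r,c]) for c in (231,233,234,235,236,237,278,279,280,281,282,283)])
print([(r,g[r,258]) for r in range(157,166)])
for c in [(235,163),(281,162),(236,180),(281,180),(237,240),(279.5,240)]:print(c,px2w("wrist",c,48))
print("board edge",px2w("wrist",(146,220),30),px2w("wrist",(350,181),30))
```

```text
160 [(231, np.uint8(12), np.uint8(174), np.uint8(107)), (233, np.uint8(11), np.uint8(170), np.uint8(111)), (234, np.uint8(10), np.uint8(163), np.uint8(111)), (235, np.uint8(11), np.uint8(161), np.uint8(111)), (236, np.uint8(11), np.uint8(160), np.uint8(107)), (237, np.uint8(10), np.uint8(163), np.uint8(103)), (278, np.uint8(10), np.uint8(165), np.uint8(85)), (279, np.uint8(11), np.uint8(166), np.uint8(83)), (280, np.uint8(12), np.uint8(192), np.uint8(77)), (281, np.uint8(8), np.uint8(168), np.uint8(79)), (282, np.uint8(11), np.uint8(163), np.uint8(80)), (283, np.uint8(9), np.uint8(171), np.uint8(79))]
162 [(231, np.uint8(10), np.uint8(165), np.uint8(111)), (233, np.uint8(10), np.uint8(167), np.uint8(107)), (234, np.uint8(10), np.uint8(159), np.uint8(109)), (235, np.uint8(14), np.uint8(139), np.uint8(110)), (236, np.uint8(16), np.uint8(130), np.uint8(116)), (237, np.uint8(17), np.uint8(122), np.uint8(119)), (278, np.uint8(18), np.uint8(126), np.uint8(113)), (279, np.uint8(16), np.uint8(126), np.uint8(111)), (280, np.uint8(13), np.uint8(138), np.uint8(96)), (281, np.uint8(11), np.uint8
[... 2510 characters left out ...]
p.uint8(236)), (283, np.uint8(23), np.uint8(26), np.uint8(235))]
[(157, array([ 10, 171,  94], dtype=uint8)), (158, array([ 12, 177,  92], dtype=uint8)), (159, array([ 10, 175,  92], dtype=uint8)), (160, array([ 12, 165,  93], dtype=uint8)), (161, array([ 13, 135, 106], dtype=uint8)), (162, array([ 16, 129, 119], dtype=uint8)), (163, array([ 17, 128, 126], dtype=uint8)), (164, array([ 18, 124, 207], dtype=uint8)), (165, array([ 18, 125, 223], dtype=uint8))]
(235, 163) [559.7 161.5  48. ]
(281, 162) [608.7 161.7  48. ]
(236, 180) [560.1 143.   48. ]
(281, 180) [608.7 142.1  48. ]
(237, 240) [558.8  73.   48. ]
(279.5, 240) [607.2  72.1  48. ]
board edge [451.2  92.7  30. ] [688.9 135.4  30. ]
```

Run:
```python
from h import *
np.set_printoptions(precision=4,suppress=True)
o=get_obs();print(o['position'],o['tcp_rot'],o['qd'])
p=camera_params("wrist");print(p['origin'],p['attitude'])
q=dict(p,origin=np.array([579.772,214.083,383.74]),attitude=np.array([-0.135,0.002,-0.011,0.991]))
for c in [(235,164),(281,164),(281,180),(236,240),(279,240)]:print(c,px2w("wrist",c,48,p),px2w("wrist",c,48,q))
i=get_image("wrist");cv2.imwrite("pics/wr1.png",i[:,:,::-1])
h=cv2.cvtColor(i,cv2.COLOR_RGB2HSV)
print(h[157:167,258,2])
for r in (164,180,200,220,240):
    m=np.where((h[r,:,0]>14)&(h[r,:,0]<22)&(h[r,:,1]>80))[0];m=m[(m>225)&(m<290)];print(r,m.min(),m.max())
```

```text
[580.4655 146.0746 246.9389] [ 1.     -0.0093  0.001  -0.0015] [-0.059  -0.0527  0.09   -0.0154 -0.0154  0.0133]
[582.1424 218.4244 384.3259] [-0.1333  0.0001 -0.009   0.991 ]
(235, 164) [559.6133 160.4678  48.    ] [555.908  155.1351  48.    ]
(281, 164) [608.6749 159.5686  48.    ] [604.908  154.0492  48.    ]
(281, 180) [608.726 142.084  48.   ] [604.8868 136.5752  48.    ]
(236, 240) [557.6716  73.0263  48.    ] [553.5611  67.6511  48.    ]
(279, 240) [606.6515  72.1004  48.    ] [602.5248  66.5787  48.    ]
[ 92  91  94  89  89  88  89  90  93 113]Traceback (most recent call last):
  File "<stdin>", line 11, in <module>
    return umr_minimum(a, axis, None, out, keepdims, initial, where)
ValueError: zero-size array to reduction operation minimum which has no identity
```

Emit:
arm_command(
  commands=[
    {"delta_pos": [-3,-5,0],"jaw": 87},
    {"delta_pos": [-3,-5,0],"jaw": 87},
    {"delta_pos": [-3,-5,0],"jaw": 87},
  ],
)

```text
validation failed for argument at $.co...
```

Run:
```python
from h import *
np.set_printoptions(precision=4,suppress=True)
o=get_obs();print(o['position'],o['tcp_rot'],o['qd'])
p=camera_params("wrist")
i=get_image("wrist");cv2.imwrite("pics/wr1.png",i[:,:,::-1])
h=cv2.cvtColor(i,cv2.COLOR_RGB2HSV).astype(int)
c=h[150:185,258,2];print(c)
top=150+np.argmax(c>150)
P=[]
for r in range(top+3,top+75,6):
    # wood: hue 14-22, sat>85
    m=np.where((h[r,:,0]>14)&(h[r,:,0]<22)&(h[r,:,1]>85)&(h[r,:,2]>150))[0];m=m[(m>225)&(m<290)]
    if len(m):
        a,b=px2w("wrist",(m.min()-.5,r),48,p),px2w("wrist",(m.max()+.5,r),48,p);P.append((a+b)/2);print(r,m.min(),m.max(),a[:2],b[:2])
P=np.array(P);print(np.degrees(np.arctan(np.polyfit(P[:,1],P[:,0],1))))
print("end",px2w("wrist",(258,top-.5),48,p))
```

```text
[578.748  143.4369 246.5773] [ 0.9999 -0.0108  0.0002 -0.0007] [-0.0552 -0.0361  0.0791 -0.0258  0.0087  0.0056]
[ 91  93  88  92  90  91  90  88  91  90  93  89  91 100 117 130 183 219
 221 219 219 219 219 218 218 219 220 221 219 219 219 220 219 218 219]
169 233 279 [554.7349 152.2913] [605.0138 151.2406]
175 233 278 [554.4713 145.7467] [603.9316 144.7126]
181 233 278 [554.205 139.135] [603.9191 138.0951]
187 233 278 [553.9359 132.4551] [603.9064 131.4093]
193 233 278 [553.664  125.7059] [603.8937 124.6541]
199 233 278 [553.3893 118.8863] [603.8808 117.8285]
205 233 277 [553.1117 111.9952] [602.7643 110.9544]
211 234 277 [553.9402 105.0083] [602.7454 103.9847]
217 234 277 [553.6626  97.9708] [602.7262  96.9412]
223 234 277 [553.382   90.8583] [602.7068  89.8227]
229 234 277 [553.0985  83.6697] [602.6872  82.628 ]
235 234 277 [552.8118  76.4037] [602.6675  75.3558]
[ 1.3894 89.9005]
end [582.0848 155.5101  48.    ]
```

Emit:
arm_command(
  commands=[
    {"delta_pos": [0,12,-25],"twist": [-0.14,0.003,0],"jaw": 87},
    {"delta_pos": [0,25,-50],"twist": [-0.28,0.006,0],"jaw": 87},
    {"delta_pos": [0,37,-75],"twist": [-0.42,0.01,0],"jaw": 87},
    {"delta_pos": [0,50,-100],"twist": [-0.56,0.013,0],"jaw": 87},
    {"delta_pos": [0,62,-127],"twist": [-0.698,0.017,0],"jaw": 87},
  ],
)

```text
clock: 2.75
position: [577.1, 202.4, 119.2]
tcp_rot: [0.939, -0.012, -0.005, 0.344]
ft_force: [0.4, -0.4, 0.3]
grip_width: 87.0
```

Emit:
arm_command(
  commands=[
    {"delta_pos": [0,0,0],"twist": [0,0,0],"jaw": 87},
    {"delta_pos": [0,0,0],"twist": [0,0,0],"jaw": 87},
  ],
)

```text
clock: 3.0
position: [577.1, 201.2, 119.9]
tcp_rot: [0.939, -0.013, -0.005, 0.344]
ft_force: [-0.4, -0.5, 0.9]
grip_width: 87.0
```

Run:
```python
from h import *
np.set_printoptions(precision=4,suppress=True)
for k in range(3):
    o=get_obs();print(o['position'],o['joint_pos'],o['qd']);r=R.from_quat(o['tcp_rot']).as_matrix();print(r[:,0],r[:,2])
    i=get_image("top")
```

```text
[577.0602 201.2205 119.8593] [ 0.567   0.7633  1.5402 -0.5832  1.3265  0.8823] [-0.0108 -0.037  -0.0082 -0.0009  0.0006  0.0025]
[ 0.9996 -0.0273 -0.001 ] [-0.0184 -0.6452 -0.7638]
[577.5714 201.2063 120.8054] [ 0.5665  0.7619  1.5399 -0.5833  1.3266  0.8825] [-0.0075 -0.0202 -0.0071 -0.0005  0.0033  0.0041]
[ 0.9996 -0.0279  0.0007] [-0.0175 -0.6445 -0.7644]
[577.8656 201.2763 121.3058] [ 0.5664  0.7612  1.5396 -0.5833  1.3267  0.8827] [-0.0008 -0.0082 -0.0037 -0.0018  0.0009  0.0035]
[ 0.9996 -0.0282  0.0016] [-0.017  -0.6441 -0.7647]
```

Emit:
arm_command(
  commands=[
    {"delta_pos": [0,-14,-19],"twist": [0,0,0],"jaw": 87},
    {"delta_pos": [0.5,-29,-38],"twist": [0,0,0],"jaw": 87},
    {"delta_pos": [1,-43,-57],"twist": [0,0,0],"jaw": 87},
    {"delta_pos": [1,-57,-75],"twist": [0,0,0],"jaw": 87},
    {"delta_pos": [1,-57,-75],"twist": [0,0,0],"jaw": 87},
  ],
)

```text
clock: 3.78
position: [578.1, 142.7, 45.3]
tcp_rot: [0.939, -0.014, -0.005, 0.344]
ft_force: [0.3, -0.3, 0.6]
grip_width: 87.1
```

Run:
```python
from h import *
np.set_printoptions(precision=3,suppress=True)
o=get_obs();print(o['position'],o['ft_force'],o['moment']);p=camera_params("wrist")
i=get_image("wrist");j=get_image("scene")
o=get_obs();print(o['position'])
cv2.imwrite("pics/w2.png",np.hstack([i[:,:,::-1],cv2.resize(j[170:300,180:350],None,fx=2.2,fy=2.2)[:286,:,::-1].copy() if 0 else cv2.resize(j[170:300,190:340],(442,384),interpolation=cv2.INTER_CUBIC)[:,:,::-1]])[:, :, :])
k=cv2.imread("pics/w2.png");cv2.imwrite("pics/w2.png",cv2.resize(k,None,fx=.83,fy=.83))
```

```text
[578.055 142.661  45.332] [ 0.282 -0.295  0.576] [ 0.26  -0.077  0.001]
[579.178 144.362  46.581]
```

View pics/w2.png

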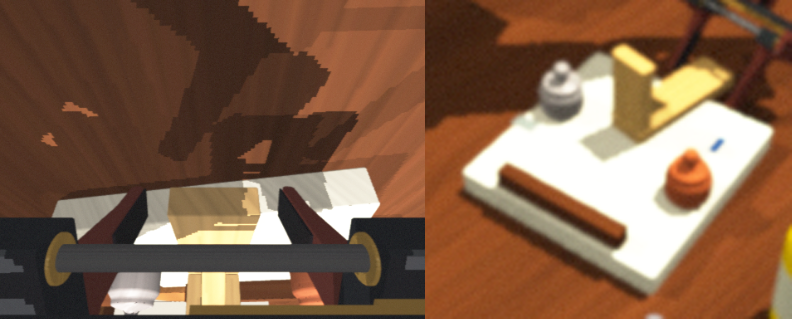

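Emit:
arm_command(
  commands=[
    {"delta_pos": [0,0,0],"twist": [0,0,0],"jaw": 40},
    {"delta_pos": [0,0,0],"twist": [0,0,0],"jaw": 40},
    {"delta_pos": [0,0,0],"twist": [0,0,0],"jaw": 40},
    {"delta_pos": [0,0,0],"twist": [0,0,0],"jaw": 40},
    {"delta_pos": [0,0,0],"twist": [0,0,0],"jaw": 40},
  ],
  squeeze=35,
)

```text
clock: 4.5
position: [579.2, 144.5, 46.7]
tcp_rot: [0.939, -0.014, -0.004, 0.343]
ft_force: [-0.6, 0.8, 0.9]
grip_width: 49.7
```

Run:
```python
from h import *
np.set_printoptions(precision=3,suppress=True)
for k in range(3):
  o=get_obs();print(o['position'],o['ft_force'],o['moment'],o['grip_width'],R.from_quat(o['tcp_rot']).as_matrix()[:,[0,2]].T)
  if k<2:i=get_image("top")
```

```text
[579.192 144.504  46.695] [-0.579  0.81   0.875] [ 0.281 -0.024 -0.035] 49.723338515327896 [[ 1.    -0.029  0.002]
 [-0.017 -0.644 -0.765]]
[579.21  144.539  46.713] [-1.11   1.279  1.856] [ 0.287 -0.035 -0.08 ] 49.880189447111746 [[ 1.    -0.029  0.002]
 [-0.017 -0.644 -0.765]]
[579.229 144.511  46.71 ] [-0.401  1.264  2.485] [ 0.243 -0.033 -0.091] 49.61516445020907 [[ 1.    -0.029  0.002]
 [-0.017 -0.644 -0.765]]
```

```bash
cat > arc.py <<'E'
import sys
from h import *
np.set_printoptions(precision=1,suppress=True)
a=np.array([.9996,-.027,0]);e=np.array([.027,.9996,0])
P0=np.array([579.2,144.5,46.7]);C=P0-147*e;C[2]=29.5   # corner; 0.5 low => path nominal
R0=R.from_quat([0.939,-0.014,-0.004,0.343])
def arc(targets):
    o=get_obs();p=o['position'];r=R.from_quat(o['tcp_rot'])
    v=(r*R0.inv()).as_rotvec();print("now",p,"rot",np.degrees(v),"F",o['ft_force'],"M",np.round(o['moment'],2),o['grip_width'])
    for t in targets:
        q=R.from_rotvec(a*np.radians(t));T=C+q.apply(P0-C)+[0,0,.5*np.sin(np.radians(t))]
        print(t,T-p,np.round((q*R0*r.inv()).as_rotvec(),3))
if __name__=="__main__": arc([float(s) for s in sys.argv[1:]])
E
python3 arc.py 4 8 12.5 17 21.5
```

```text
now [579.2 144.5  46.7] rot [ 0. -0.  0.] F [-0.4  1.3  2.5] M [ 0.2 -0.  -0.1] 49.61516445020907
4.0 [-0.1 -1.6 10.2] [ 0.1 -0.  -0. ]
8.0 [-0.1 -3.8 20.3] [ 0.1 -0.  -0. ]
12.5 [-0.2 -7.2 31.5] [ 0.2 -0.  -0. ]
17.0 [ -0.3 -11.5  42.4] [ 0.3 -0.  -0. ]
21.5 [ -0.5 -16.5  52.8] [ 0.4 -0.  -0. ]
```

Emit:
arm_command(
  commands=[
    {"delta_pos": [0,-1.6,10.2],"twist": [0.07,-0.002,0],"jaw": 40},
    {"delta_pos": [-0.1,-3.8,20.3],"twist": [0.14,-0.004,0],"jaw": 40},
    {"delta_pos": [-0.2,-7.2,31.5],"twist": [0.218,-0.006,0],"jaw": 40},
    {"delta_pos": [-0.3,-11.5,42.4],"twist": [0.297,-0.008,0],"jaw": 40},
    {"delta_pos": [-0.5,-16.5,52.8],"twist": [0.375,-0.01,0],"jaw": 40},
  ],
)

```text
clock: 5.22
position: [578.7, 128.0, 99.9]
tcp_rot: [0.987, -0.015, -0.001, 0.16]
ft_force: [-0.1, 0.4, -1.1]
grip_width: 49.6
```

```bash
sed -i 's/print(t,T-p,np.round(\(.*\),3))/print(t,T-p,[float(round(x,3)) for x in \1])/' arc.py; python3 arc.py 26 30.5 35 39.5 44
```

```text
now [578.7 128.   99.9] rot [21.7 -0.6  0. ] F [-0.1  0.4 -1.1] M [ 0.1  0.1 -0.1] 49.57794498193922
26.0 [-0.1 -5.9  9.7] [0.075, -0.001, -0.0]
30.5 [ -0.3 -12.5  19.3] [0.154, -0.004, -0.0]
35.0 [ -0.5 -19.9  28.3] [0.232, -0.006, -0.0]
39.5 [ -0.7 -28.   36.7] [0.311, -0.008, -0.0]
44.0 [ -0.9 -36.7  44.5] [0.389, -0.01, -0.0]
```

Emit:
arm_command(
  commands=[
    {"delta_pos": [-0.1,-5.9,9.7],"twist": [0.075,-0.001,0],"jaw": 40},
    {"delta_pos": [-0.3,-12.5,19.3],"twist": [0.154,-0.004,0],"jaw": 40},
    {"delta_pos": [-0.5,-19.9,28.3],"twist": [0.232,-0.006,0],"jaw": 40},
    {"delta_pos": [-0.7,-28,36.7],"twist": [0.311,-0.008,0],"jaw": 40},
    {"delta_pos": [-0.9,-36.7,44.5],"twist": [0.389,-0.01,0],"jaw": 40},
  ],
)

```text
clock: 5.85
position: [578.0, 91.2, 145.1]
tcp_rot: [0.999, -0.015, 0.001, -0.035]
ft_force: [-1.0, 0.3, 0.0]
grip_width: 49.4
```

```bash
python3 - <<'E'
from h import *
j=get_image("scene");cv2.imwrite("pics/s3.png",cv2.resize(j[120:300,160:360],None,fx=3.5,fy=3.3,interpolation=cv2.INTER_CUBIC)[:,:,::-1])
E
python3 arc.py 48.5 53 57.5 62 66.5
```

```text
now [578.2  89.5 145.8] rot [44.2 -1.3 -0. ] F [ 0.9 -0.8 -1.2] M [-0.1 -0.1 -0. ] 49.80169110152297
48.5 [-0.7 -7.4  5.6] [0.074, -0.0, 0.001]
53.0 [ -0.9 -17.2  11.9] [0.153, -0.002, 0.001]
57.5 [ -1.2 -27.4  17.4] [0.231, -0.005, 0.001]
62.0 [ -1.5 -38.1  22. ] [0.31, -0.007, 0.001]
66.5 [ -1.8 -49.1  25.9] [0.388, -0.009, 0.001]
```

View pics/s3.png

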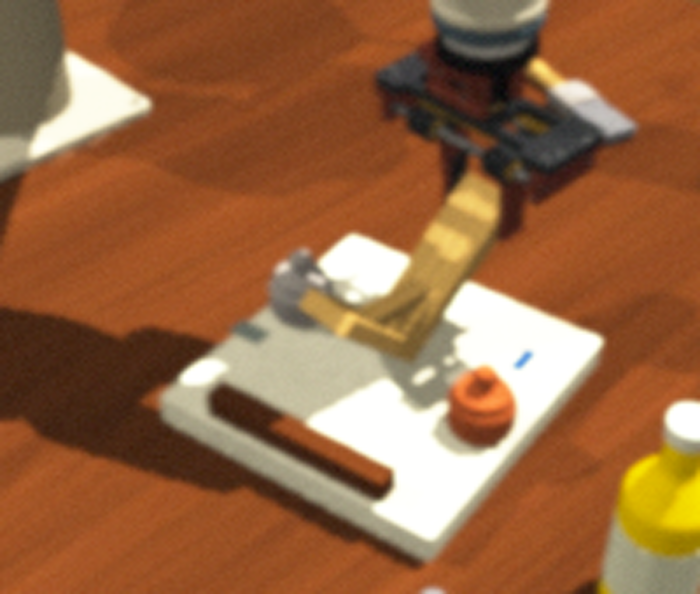

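Emit:
arm_command(
  commands=[
    {"delta_pos": [-0.6,-7.4,5.6],"twist": [0.074,-0.001,0.001],"jaw": 40},
    {"delta_pos": [-0.9,-17.2,11.9],"twist": [0.153,-0.002,0.001],"jaw": 40},
    {"delta_pos": [-1.2,-27.4,17.4],"twist": [0.231,-0.005,0.001],"jaw": 40},
    {"delta_pos": [-1.5,-38.1,22],"twist": [0.31,-0.007,0.001],"jaw": 40},
    {"delta_pos": [-1.8,-49.1,25.9],"twist": [0.388,-0.009,0.001],"jaw": 40},
  ],
)

```text
clock: 6.52
position: [576.7, 40.2, 172.7]
tcp_rot: [0.973, -0.014, 0.003, -0.229]
ft_force: [-3.0, -0.1, 4.8]
grip_width: 49.7
```

```bash
python3 arc.py 71 75.5 79.5 83 86
```

```text
now [576.7  40.2 172.7] rot [66.6 -1.8  0. ] F [-3.  -0.1  4.8] M [-0.5  0.6  0.1] 49.67033056682361
71.0 [ -0.7 -11.    1.8] [0.077, -0.001, -0.0]
75.5 [ -1.  -22.5   3.9] [0.155, -0.003, 0.0]
79.5 [ -1.2 -32.8   5. ] [0.225, -0.005, 0.0]
83.0 [ -1.5 -41.8   5.3] [0.286, -0.007, 0.0]
86.0 [ -1.7 -49.5   5.1] [0.339, -0.008, 0.0]
```

Emit:
arm_command(
  commands=[
    {"delta_pos": [-0.3,-11,2.5],"twist": [0.077,-0.001,0],"jaw": 40},
    {"delta_pos": [-0.6,-22.5,4.8],"twist": [0.155,-0.003,0],"jaw": 40},
    {"delta_pos": [-0.8,-32.8,6],"twist": [0.225,-0.005,0],"jaw": 40},
    {"delta_pos": [-1,-41.8,6.3],"twist": [0.286,-0.007,0],"jaw": 40},
    {"delta_pos": [-1.2,-49.5,6.1],"twist": [0.339,-0.008,0],"jaw": 40},
  ],
)

```text
clock: 7.15
position: [575.7, -9.8, 179.9]
tcp_rot: [0.92, -0.014, 0.004, -0.391]
ft_force: [-2.5, -3.3, 9.6]
grip_width: 49.9
```

```bash
python3 arc.py 87 88 89 90 90
```

```text
now [575.7  -9.8 179.9] rot [86.1 -2.3 -0. ] F [-2.5 -3.3  9.6] M [-0.   0.4  0.2] 49.9338748121908
87.0 [-0.8 -2.1 -2.2] [0.015, -0.001, -0.0]
88.0 [-0.8 -4.7 -2.4] [0.033, -0.002, -0.0]
89.0 [-0.9 -7.2 -2.6] [0.05, -0.002, -0.0]
90.0 [-1.  -9.8 -2.9] [0.068, -0.003, -0.0]
90.0 [-1.  -9.8 -2.9] [0.068, -0.003, -0.0]
```

Emit:
arm_command(
  commands=[
    {"delta_pos": [0,-2.3,0.5],"twist": [0.017,-0.001,0],"jaw": 40},
    {"delta_pos": [0,-4.7,0.7],"twist": [0.034,-0.001,0],"jaw": 40},
    {"delta_pos": [0,-7.2,0.6],"twist": [0.051,-0.002,0],"jaw": 40},
    {"delta_pos": [0,-9.8,0.3],"twist": [0.068,-0.003,0],"jaw": 40},
    {"delta_pos": [0,-9.8,0.3],"twist": [0.068,-0.003,0],"jaw": 40},
  ],
)

```text
clock: 7.78
position: [575.6, -19.7, 179.8]
tcp_rot: [0.907, -0.014, 0.005, -0.422]
ft_force: [0.3, -0.3, -0.9]
grip_width: 49.7
```

```bash
python3 arc.py 90
python3 - <<'E'
from h import *
j=get_image("scene")
k=get_image("top");
A=cv2.resize(j[130:290,190:340],(560,600),interpolation=cv2.INTER_CUBIC)
cv2.imwrite("pics/s4.png",A[:,:,::-1]);cv2.imwrite("pics/t4.png",cv2.resize(k[130:245,195:325],None,fx=5,fy=5,interpolation=cv2.INTER_CUBIC)[:,:,::-1])
E
python3 arc.py 90
```

```text
now [575.6 -19.7 179.8] rot [90.  -2.4 -0. ] F [ 0.3 -0.3 -0.9] M [-0.6 -0.  -0. ] 49.71021330176479
90.0 [-0.8  0.1 -2.8] [-0.001, -0.0, -0.0]
now [575.7 -19.6 180.1] rot [90.  -2.4  0. ] F [ 0.1  0.5 -2.3] M [-0.6 -0.1  0. ] 50.16034400996233
90.0 [-0.9 -0.1 -3.1] [-0.0, 0.0, -0.0]
```

View pics/s4.png

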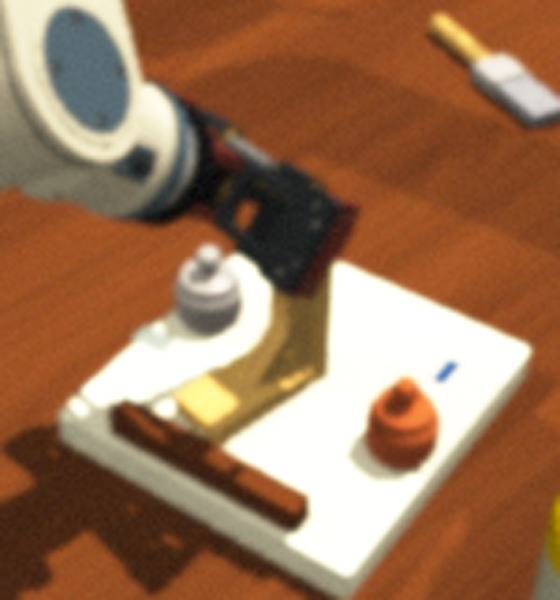

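Emit:
arm_command(
  commands=[
    {"delta_pos": [0.8,0.1,-0.5],"twist": [0,0,0.052],"jaw": 40},
    {"delta_pos": [1.7,0.2,-0.5],"twist": [0,0,0.103],"jaw": 40},
    {"delta_pos": [2.5,0.3,-0.5],"twist": [0,0,0.155],"jaw": 40},
    {"delta_pos": [3.4,0.4,-0.5],"twist": [0,0,0.206],"jaw": 40},
    {"delta_pos": [3.4,0.4,-0.5],"twist": [0,0,0.206],"jaw": 40},
  ],
  squeeze=55,
)

```text
clock: 8.5
position: [579.7, -18.9, 179.4]
tcp_rot: [0.903, 0.081, -0.038, -0.42]
ft_force: [0.5, 0.0, -1.6]
grip_width: 50.2
```

```bash
python3 arc.py 90
python3 - <<'E'
from h import *
k=get_image("top");j=get_image("wrist")
A=cv2.resize(k[140:245,235:325],(514,600),interpolation=cv2.INTER_CUBIC)
cv2.imwrite("pics/t5.png",A[:,:,::-1]);cv2.imwrite("pics/w5.png",j[:,:,::-1])
print(R.from_quat(get_obs()['tcp_rot']).as_matrix()[:,[0,2]].T)
E
python3 arc.py 90
```

```text
now [579.7 -18.9 179.4] rot [89.9  6.9  9.4] F [ 0.5  0.  -1.6] M [-0.5 -0.3 -0.1] 50.19180899321945
90.0 [-4.9 -0.7 -2.4] [-0.0, 0.0, -0.208]
[[ 0.98433457  0.17629657 -0.00223142]
 [-0.13624682  0.75256608 -0.64426788]]
now [579.1 -19.  179.4] rot [89.9  6.9  9.3] F [ 0.2  0.6 -2.1] M [-0.6 -0.2  0.1] 49.55825867489076
90.0 [-4.3 -0.6 -2.4] [-0.0, -0.0, -0.206]
```

View pics/w5.png

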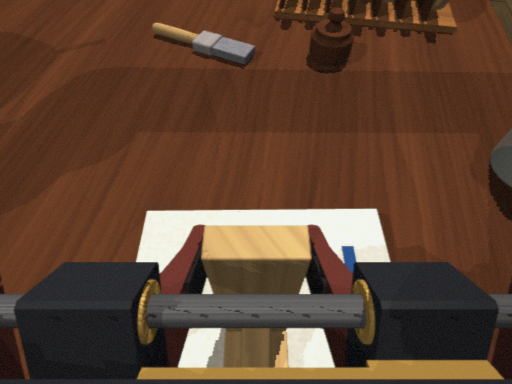

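Emit:
arm_command(
  commands=[
    {"delta_pos": [0,0,-0.8],"twist": [0,0,0.004],"jaw": 40},
    {"delta_pos": [0,0,-1.6],"twist": [0,0,0.004],"jaw": 40},
    {"delta_pos": [0,0,-1.6],"twist": [0,0,0.004],"jaw": 40},
  ],
)

```text
clock: 8.98
position: [579.1, -19.1, 179.3]
tcp_rot: [0.903, 0.082, -0.039, -0.421]
ft_force: [-1.2, -1.1, 7.9]
grip_width: 49.3
```

```bash
python3 arc.py 90
python3 - <<'E'
from h import *
get_image("top");print(get_obs()['ft_force'],get_obs()['position'])
E
```

```text
now [579.1 -19.1 179.3] rot [90.   7.   9.5] F [-1.2 -1.1  7.9] M [0.3 0.2 0.2] 49.306586106737754
90.0 [-4.3 -0.5 -2.3] [-0.002, 0.0, -0.21]
[-1.17876758 -1.98901502  8.07131067] [579.04623737 -19.10754103 179.32412916]
```

Emit:
arm_command(
  commands=[
    {"delta_pos": [0.5,-3,-0.7],"twist": [0,0,0],"jaw": 40},
    {"delta_pos": [1.1,-6,-0.7],"twist": [0,0,0],"jaw": 40},
    {"delta_pos": [1.7,-9,-0.7],"twist": [0,0,0],"jaw": 40},
    {"delta_pos": [2.2,-12,-0.7],"twist": [0,0,0],"jaw": 40},
    {"delta_pos": [2.2,-12,-0.7],"twist": [0,0,0],"jaw": 40},
  ],
)

```text
clock: 9.65
position: [581.3, -30.9, 179.3]
tcp_rot: [0.902, 0.082, -0.039, -0.421]
ft_force: [-0.6, 2.2, 5.6]
grip_width: 49.4
```

Emit:
arm_command(
  commands=[
    {"delta_pos": [0.2,-1,-0.7],"twist": [0,0,0],"jaw": 40},
    {"delta_pos": [0.4,-2,-0.7],"twist": [0,0,0],"jaw": 40},
  ],
)

```text
clock: 9.9
position: [581.6, -32.3, 179.2]
tcp_rot: [0.902, 0.082, -0.039, -0.422]
ft_force: [-1.9, 4.0, 5.4]
grip_width: 49.5
```

```bash
python3 arc.py 90
python3 - <<'E'
from h import *
k=get_image("top");j=get_image("scene")
A=cv2.resize(j[190:270,200:300],(750,600),interpolation=cv2.INTER_CUBIC)
cv2.imwrite("pics/s6.png",A[:,:,::-1]);print(get_obs()['ft_force'],get_obs()['position'])
E
```

```text
now [581.6 -32.3 179.2] rot [90.2  7.   9.5] F [-1.9  4.   5.4] M [1.1 0.  0.1] 49.46626141093239
90.0 [-6.8 12.7 -2.2] [-0.006, 0.0, -0.211]
[-2.05040285  4.59776529  6.6702594 ] [581.58427509 -32.40088909 179.25897776]
```

View pics/s6.png

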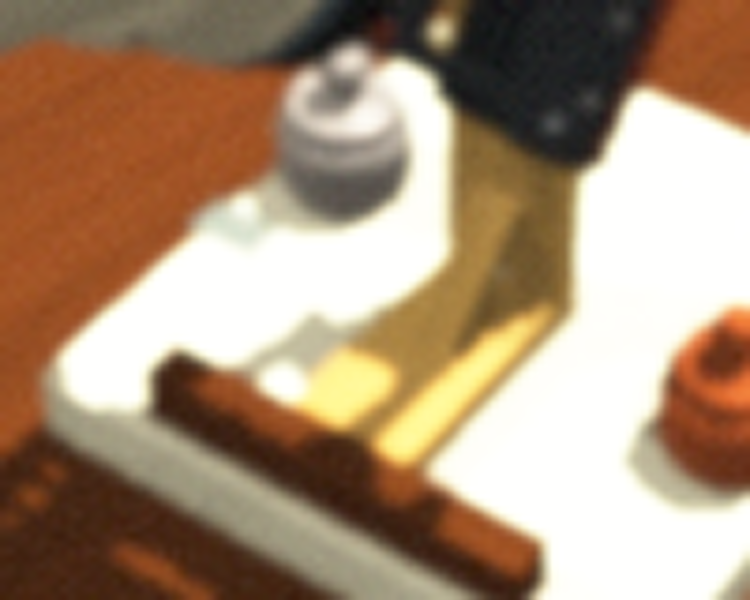

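Emit:
arm_command(
  commands=[
    {"delta_pos": [0.2,-1,-0.7],"twist": [0,0,0],"jaw": 40},
    {"delta_pos": [0.4,-2,-0.7],"twist": [0,0,0],"jaw": 40},
    {"delta_pos": [0.4,-2.5,-0.7],"twist": [0,0,0],"jaw": 40},
  ],
)

```text
clock: 10.38
position: [581.9, -34.4, 179.3]
tcp_rot: [0.901, 0.082, -0.039, -0.423]
ft_force: [-1.7, 3.5, 6.3]
grip_width: 49.5
```

```bash
python3 arc.py 90
python3 - <<'E'
from h import *
get_image("top");print(get_obs()['ft_force'],get_obs()['position'])
E
```

```text
now [581.9 -34.4 179.3] rot [90.3  7.1  9.5] F [-1.7  3.5  6.3] M [1.  0.  0.1] 49.542323558381966
90.0 [-7.1 14.7 -2.3] [-0.008, 0.001, -0.211]
[-2.08820944  4.34105983  6.40784978] [581.89858677 -34.38899879 179.25995832]
```

Emit:
arm_command(
  commands=[
    {"delta_pos": [0.2,-1,-0.7],"twist": [0,0,0],"jaw": 40},
    {"delta_pos": [0.4,-2,-0.7],"twist": [0,0,0],"jaw": 40},
    {"delta_pos": [0.5,-2.5,-0.7],"twist": [0,0,0],"jaw": 40},
  ],
)

```text
clock: 10.8
position: [582.2, -36.0, 179.5]
tcp_rot: [0.901, 0.082, -0.039, -0.424]
ft_force: [-1.6, 6.6, 7.8]
grip_width: 49.6
```

```bash
python3 arc.py 90
python3 - <<'E'
from h import *
j=get_image("wrist");k=get_image("top");print(get_obs()['ft_force'],get_obs()['position'])
A=cv2.resize(k[150:230,245:325],(600,600),interpolation=cv2.INTER_CUBIC)
cv2.imwrite("pics/t7.png",A[:,:,::-1]);cv2.imwrite("pics/w7.png",j[:,:,::-1])
E
```

```text
now [582.2 -36.  179.5] rot [90.5  7.1  9.6] F [-1.6  6.6  7.8] M [1.4 0.1 0.1] 49.62045585128739
90.0 [-7.4 16.4 -2.5] [-0.011, 0.0, -0.212]
[-1.64887228  5.72037597  7.59483647] [582.14719033 -35.96855769 179.47531133]
```

View pics/t7.png

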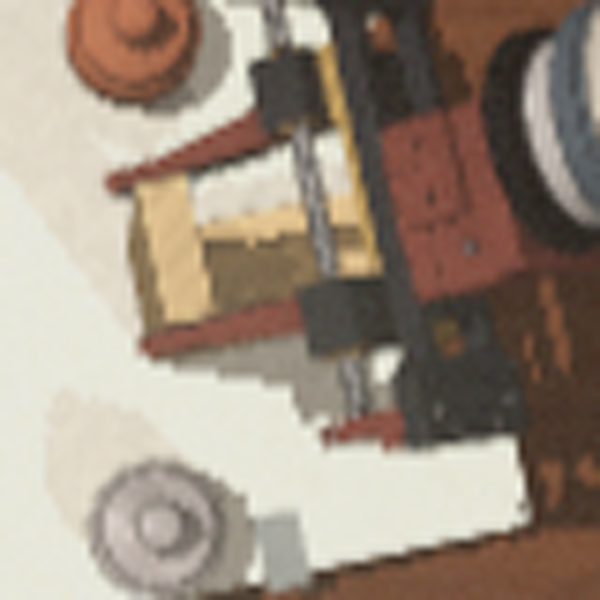

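Emit:
arm_command(
  commands=[
    {"delta_pos": [0.2,-1.5,-1],"twist": [-0.01,0,0],"jaw": 40},
    {"delta_pos": [0.5,-3,-1.2],"twist": [-0.01,0,0],"jaw": 40},
    {"delta_pos": [0.7,-4,-1.2],"twist": [-0.01,0,0],"jaw": 40},
    {"delta_pos": [0.7,-4,-1.2],"twist": [-0.01,0,0],"jaw": 40},
  ],
)

```text
clock: 11.4
position: [582.2, -37.1, 180.1]
tcp_rot: [0.901, 0.083, -0.041, -0.424]
ft_force: [-2.2, 13.1, 9.9]
grip_width: 49.9
```

```bash
python3 arc.py 90
python3 - <<'E'
from h import *
get_image("top");print(get_obs()['ft_force'],get_obs()['position'])
E
```

```text
now [582.2 -37.1 180.1] rot [90.3  7.3  9.5] F [-2.2 13.1  9.9] M [ 3.2  0.2 -0.1] 49.854969575080666
90.0 [-7.4 17.5 -3.1] [-0.009, -0.002, -0.214]
[-1.22959064 13.32016748  9.54873326] [582.17151842 -37.09043662 180.10175462]
```

Emit:
arm_command(
  commands=[
    {"delta_pos": [0,-0.5,-0.8],"twist": [-0.006,0,0],"jaw": 40},
    {"delta_pos": [0,-0.3,-0.9],"twist": [-0.008,0,0],"jaw": 40},
    {"delta_pos": [0,-0.3,-0.9],"twist": [-0.008,0,0],"jaw": 40},
  ],
  squeeze=30,
)

```text
clock: 11.82
position: [582.0, -36.5, 179.6]
tcp_rot: [0.902, 0.083, -0.041, -0.421]
ft_force: [-1.8, 6.1, 5.1]
grip_width: 49.9
```

```bash
python3 arc.py 90
python3 - <<'E'
from h import *
get_image("top");print(get_obs()['ft_force'],get_obs()['position'])
E
```

```text
now [582.  -36.5 179.6] rot [90.   7.4  9.5] F [-1.8  6.1  5.1] M [ 1.1 -0.1 -0.1] 49.86749105736046
90.0 [-7.2 16.9 -2.6] [-0.003, -0.003, -0.214]
[-0.81341639  6.28988392  4.73508534] [582.00496719 -36.55495556 179.63091982]
```

Still pressed (6 N) and upright. Release now.

Emit:
arm_command(
  commands=[
    {"delta_pos": [0,0,0],"twist": [0,0,0],"jaw": 54},
    {"delta_pos": [0,0,0],"twist": [0,0,0],"jaw": 60},
    {"delta_pos": [0,0,0],"twist": [0,0,0],"jaw": 75},
    {"delta_pos": [0,0,0],"twist": [0,0,0],"jaw": 85},
  ],
)

```text
clock: 12.38
position: [582.0, -36.8, 179.5]
tcp_rot: [0.902, 0.083, -0.041, -0.421]
ft_force: [0.1, -0.9, 0.1]
grip_width: 76.6
```

```bash
python3 arc.py 90
python3 - <<'E'
from h import *
j=get_image("wrist");k=get_image("scene")
A=np.hstack([j,cv2.resize(k[170:270,200:310],(422,384),interpolation=cv2.INTER_CUBIC)])
cv2.imwrite("pics/w8.png",cv2.resize(A,None,fx=.85,fy=.85)[:,:,::-1]);print(get_obs()['ft_force'])
E
```

```text
now [582.  -36.8 179.5] rot [90.   7.3  9.5] F [ 0.1 -0.9  0.1] M [-0.3 -0.2 -0. ] 76.64584408119077
90.0 [-7.3 17.2 -2.5] [-0.002, -0.003, -0.214]
[-0.28643271  0.01035344 -0.29524789]
```

View pics/w8.png

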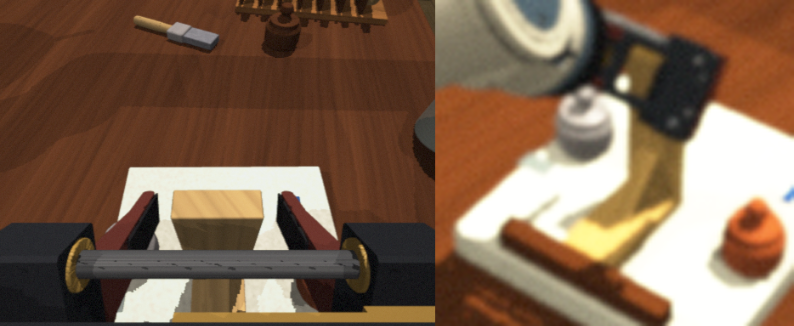

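Emit:
arm_command(
  commands=[
    {"delta_pos": [2.7,-15,13],"twist": [0,0,0],"jaw": 87},
    {"delta_pos": [6,-34,29],"twist": [0,0,0],"jaw": 87},
    {"delta_pos": [12,-64,55],"twist": [0,0,0],"jaw": 87},
    {"delta_pos": [18,-94,85],"twist": [0,0,0],"jaw": 87},
    {"delta_pos": [23,-128,120],"twist": [0,0,0],"jaw": 87},
  ],
)

```text
clock: 13.1
position: [605.0, -166.5, 301.3]
tcp_rot: [0.903, 0.083, -0.041, -0.421]
ft_force: [1.2, -0.9, -0.3]
grip_width: 87.1
```

Emit:
arm_command(
  commands=[
    {"delta_pos": [0,-45,40],"twist": [0,0,0],"jaw": 87},
    {"delta_pos": [-10,-90,80],"twist": [0,0,0],"jaw": 87},
    {"delta_pos": [-20,-130,120],"twist": [0,0,0],"jaw": 87},
    {"delta_pos": [-40,-180,130],"twist": [0,0,0],"jaw": 87},
    {"delta_pos": [-40,-180,130],"twist": [0,0,0],"jaw": 87},
  ],
)

```text
clock: 13.72
position: [563.3, -350.8, 432.9]
tcp_rot: [0.903, 0.081, -0.04, -0.419]
ft_force: [0.6, 0.3, -1.1]
grip_width: 86.8
```

Run:
```python
from h import *
print(get_obs()['position'])
k=get_image("scene");t=get_image("top")
A=np.hstack([cv2.resize(t[145:240,225:320],(400,400),interpolation=cv2.INTER_CUBIC),cv2.resize(k[170:270,205:305],(400,400),interpolation=cv2.INTER_CUBIC)])
cv2.imwrite("pics/f9.png",A[:,:,::-1])
```

```text
[ 563.25668859 -350.81265576  432.88048313]
```

View pics/f9.png

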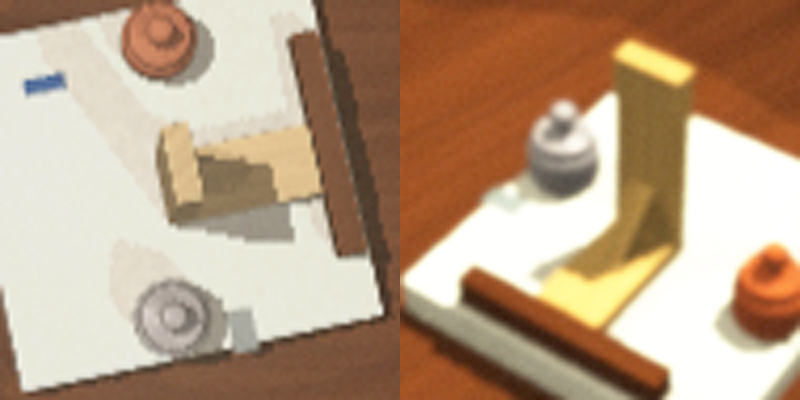

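Run:
```python
from h import *
np.set_printoptions(precision=1,suppress=True)
t=cv2.imread("pics/f9.png")
h=cv2.cvtColor(t,cv2.COLOR_BGR2HSV)
s=95/400
for r in (135,150,165,180,195):
    print(r,[tuple(int(v) for v in h[r,c][1:]) for c in range(290,340,4)])
# outer vertical edge top corners at z=190 -> corner position
bf=np.array([606,-124.3]);xb=np.array([-.1805,.9836])
for c in [(160,128),(185,122),(203,197),(173,206)]:
    X=px2w("top",((c[0]+.5)*s-.5+225,(c[1]+.5)*s-.5+145),190)[:2];print(X,(X-bf)@xb,(X-bf)@[.9836,.1805])
o=get_obs();print(o['clock'],o['qd'].round(3))
```

```text
135 [(90, 226), (92, 225), (92, 225), (91, 227), (86, 225), (86, 186), (133, 109), (126, 130), (126, 130), (127, 130), (135, 127), (129, 128), (127, 131)]
150 [(90, 222), (90, 222), (91, 221), (91, 221), (90, 224), (94, 207), (111, 149), (131, 119), (128, 129), (131, 128), (129, 127), (131, 125), (125, 129)]
165 [(91, 225), (90, 226), (91, 226), (92, 222), (92, 222), (93, 226), (93, 204), (114, 119), (130, 133), (126, 128), (129, 128), (124, 127), (132, 126)]
180 [(91, 222), (90, 222), (90, 222), (91, 223), (91, 222), (90, 223), (91, 224), (91, 198), (106, 89), (131, 132), (131, 128), (121, 129), (124, 127)]
195 [(95, 213), (94, 208), (92, 208), (85, 209), (85, 200), (98, 169), (78, 137), (65, 113), (70, 121), (117, 98), (125, 126), (129, 127), (129, 127)]
[601.2 -11.8] 111.50617771063382 15.581893594850559
[604.6 -27.4] 95.51731622418956 16.10263898752406
[557.5 -37.3] 94.32306626830952 -32.003919571383776
[552.3 -18.6] 113.66349307236307 -33.69636225768867
13.825 [ 0.  0.  0.  0. -0. -0.]
```

```bash
python3 -c "
from cell import *
print(finish_job())"
```

```text
the job is handed in; nothing more can be done
None
```

I rolled the bracket over on its corner in steps. It now stands on its short leg against the batten, and the job is handed in, about 14 s on the clock. I gripped the long leg's end, squared the bracket to the batten (about 12° of turn), then pushed it along the board, let go and backed the arm off.

- **Push:** the tool force rose to 13 N as the bracket stopped moving. Sliding drag had been about 4 N, so the batten took roughly 9 N. This is inferred, not measured at the batten. Just before release the push was still 6 N.
- **Upright:** the tool showed 90.0–90.5° of turn throughout the push, and 90.0° at release. After release the tool force was near zero.
- **Flush and square:** in the last top picture the wood of the short leg runs straight into the batten with no white gap. The outer face measures 111.5 and 113.7 mm from the batten face at its two ends, against the 110 mm leg length. That 1.5–4 mm difference at the upper end is close to the 2 mm calibration plus roughly 2 mm per pixel, so the images alone don't prove flush. The force evidence supports it.
- **Corner on the board:** I didn't measure the corner's height. The tool pressed down (5–10 N) through the later part of the roll. For about a second once upright it carried about 2 N, so the bracket may have come slightly off the board before I pressed it down.
- **Other items:** the two small pots look unmoved in the last pictures, but I took no position measurements of them. The brush and the large pot were last seen in the release picture, where they looked in place. I didn't look at the disc again after the start, and nothing went near it.

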